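# Set the guide over the sample cup, clamp it, and hold the dip probe centred in it

### The arm

A 7-joint arm with a two-finger parallel gripper is mounted at the origin on the work surface. World frame = base frame: x ahead of the robot, y to its left, z up, the work surface at z = 0. Lengths are in m, angles in rad, forces in N, time in s.
With the tool pointing down it reaches from about 0.425 to 0.875 m from the base axis. Payload 4.7 kg.
Tool frame: the origin (TCP) lies where the fingers leave the gripper's body, on its centre line; the fingertips stand 70 mm ahead of it and the grasp point (between the pads) lies 51 mm ahead of it; z points along the fingers, y is the line along which they close (so a half turn about z gives the same grasp; the last joint's range is limited). The gripper opens to 87 mm and grips with 3 to 60 N. Pads are 19 mm wide; open, the fingers measure 117 mm over their backs; the gripper's body (75 mm by 190 mm) begins 51 mm behind the grasp point.
Start: joints at [1.363, 0.321, -0.07, 1.45, 0.023, 1.371, -0.057], TCP at [0.143, -0.634, 0.292] pointing down, gripper open.
Joint ranges: [-2.86, 2.86], [-0.3, 2.09], [-1.38, 1.24], [0.06, 2.45], [-1.56, 4.7], [0.09, 2.05], [-2.69, 2.69]. Speed limits (rad/s): [2.57, 2.57, 3.14, 3.14, 3.14, 3.14, 3.14].

### API

Orientations are given as a rotation vector (axis times angle).
In Python, from bench import ctrl gives the robot as it stands.
- The arm moves only by the tool play_rows, never from a script. Its argument "increments" is a list that holds one entry, the list of rows, each a list of 7 numbers: the shift along the tool's x, y, z as a fraction of full scale, then the turn, a rotation vector about the tool's x, y, z as a fraction of full scale, then the gripper command: -1 is shut, 1 is fully open, values between are in proportion. A call has 1 to 8 rows; each row is the pose to reach, as a shift and turn from the pose commanded when the call began, along the tool's axes at that moment; what a row does not reach only later rows make up. Full scale, the value 1, is 0.1 m for a shift and 90 degrees for a turn. A row lasts 1/10 s, in which the tool goes at most 50 mm and 8.59 degrees, less where a joint would pass 70% of its speed; a pose out of reach is approached as far as the arm can. A call with a number of a shift or a turn outside -1 to 1 is refused whole. A call with a gripper value outside its range is refused whole. The fingers move at their own pace and stop on an object; "squeeze" is the grip in N (left out, the last holds). Time passes only in rows, so rows that repeat a pose let the fingers close. It gives the time, the measured TCP pose, the force, the opening and the grip force at its end, in the units of the state.
- ctrl.get_state(): the state, without advancing time (a new reading comes with each control period).
- ctrl.get_image(name): name is "scene" or "side" or "wrist"; returns the picture (384x512x3 uint8, red, green, blue); there is no depth.
- ctrl.get_calibration(name): a dict with "vertical_fov" (degrees; the focal length in pixels is half the picture's height over the tangent of half this angle, whatever the lens; pixels are square), "cx", "cy" (the principal point, pixels), "dist_coeffs" ([k1, k2, p1, p2, k3] as OpenCV has them; the pictures are not rectified), "R" (3x3) and "t" (3): a world point X has camera coordinates R X + t; the wrist camera has in their place "T_tool_cam" (4x4, takes a point from camera to tool coordinates, whose origin is the TCP and whose axes are the flange's). Camera axes: x right, y down, z forward; pixel columns grow to the right and rows downward; lengths in m; the calibration is good to about 2 mm. A picture is of the moment at which its call begins: read the wrist's pose just before it. get_calibration takes no time and is no camera call.
- ctrl.close_job(): hands the job in; it is judged then, once.
The state is a dict: "time": time; "joint_positions": joint angles; "qd": joint speeds; "joint_torque": joint torques, N m; "position": TCP position; "tool_rot": TCP orientation; "ft_force": force on the tool from outside, world axes, zero at the start; "torque": the same for the moment, N m; "grip_width": opening from 0.0 (shut) to 1.0 (fully open); "grip_force": force on a finger pad.
Only numpy, scipy, OpenCV 4.12 (cv2) and the standard library are available. Lean on these libraries where they do the work, as an engineer would, in place of code of your own. Each camera call takes 0.05 s, during which the arm holds its last target. There are 200 camera calls.

### The job

Slide the guide carriage along its rail until its guide hole is centred over the sample cup, and clamp it there by turning its knob clockwise to the stop. Then take the dip probe (the thin rod with the tall black head) from the rack and lower its rod from above through the guide hole without touching the carriage or the cup, until the tip is about half-way down inside the cup. Finish while still holding the probe there in the gripper, upright, still and centred in the hole; leave the capped tubes, the bottle and the mouse alone.

Things in the scene. Friction and masses are not known exactly. Their poses are not given: they have to be found in the camera images.
- station: Dipping station, fixed to the bench: a grey base plate 150 x 320 x 12 mm carrying a level aluminium rail, 310 mm long and 30 mm wide, on two posts; rail top 85 mm above the bench. Origin on the bench; the base plate reaches 70 mm to its -x side, 80 mm to its +x side and 160 mm either way in y; the rail runs along its y axis, 50 mm to the +x side of the origin. z is up; the yaw differs from run to run.
- carriage: Aluminium guide carriage that straddles the rail and slides along the station's y axis (light friction, about 2 N, while the clamp is free; it starts near the rail's -y end, has 200 mm of travel, and holds fast when clamped). A level plate 50 mm wide (y), 10 mm thick, top 97 mm and underside 87 mm above the bench, reaching 115 mm to the -x side of the rail's centre line, where it has the guide hole. Its origin lies on the bench under the knob's axis; axes as the station's.
- guide_hole (a point): Centre of the upper mouth of the guide hole, a round through hole of 18 mm diameter in the carriage's plate, 10 mm deep, 97 mm above the bench, 85 mm to the -x side of the knob's axis.
- knob_grip (a point): Where to grip the clamp knob: on its vertical axis above the rail, 122 mm above the bench and 25 mm above the carriage's plate. The knob is an upright black bar, 48 mm long, 14 mm thick and 27 mm high (107 to 134 mm above the bench); the bar lies along this point's x axis, and along the carriage's x (across the rail) when the joint reads 0, so it is pinched with fingers closing along this point's y axis. Gripped so, the carriage can also be dragged along the rail by it.
- knob (a joint): Angle of the clamp knob, rad: starts free near 0 (up to 0.15), grows clockwise seen from above, stop at 1.4. It turns with about 0.06 N m, and needs about 0.15 N m over a tight spot near 1.1, where its nut jams in the rail's groove and clamps the carriage; past 1.2 it is over centre and stays at the stop, short of 1.1 it springs back a little.
- cup: White ceramic sample cup, fixed on the station's base plate, so that it can neither be shifted nor lifted: 41 mm outside diameter, 34 mm inside, 60 mm high, 55 mm deep inside, open at the top. Origin at the centre of its underside, 12 mm above the bench. It stands at a different place along the rail each run, in line with the path of the guide hole.
- cup_rim (a point): Centre of the cup's mouth, at rim height, 72 mm above the bench (15 mm below the underside of the carriage's plate).
- rack: Yellow plastic tube rack, fixed: 90 (x) x 180 (y) mm, 105 mm high, with two rows of three through holes of 15 mm in its 8 mm thick top deck, 24 mm to either side of the middle in x and at y = -56, 0 and 56 mm. The row at x = -24 mm holds the probe and the two capped tubes in changing order; the other row is empty. Origin at the middle, on the bench.
- probe_head (a point): Centre of the dip probe's head, half-way up the head: an upright black cylinder of 24 mm diameter and 50 mm high, that is gripped from above at any yaw; 25 mm above the head's underside and 120 mm above the rod's tip. In the rack the head stands on the deck, its centre 130 mm above the bench. The neighbours in its row stand 56 mm away along the rack's y, so close the fingers along the rack's x. Mass about 0.09 kg.
- probe_tip (a point): Lower end of the probe's steel rod, which is 8 mm thick and reaches 95 mm below the head. z axis up along the rod.
- rod_mid (a point): Point on the axis of the probe's rod, half-way along it, 47.5 mm above the tip (when the tip is half-way down in the cup this point is in the guide hole).
- probe: The whole dip probe; origin at the tip of the rod, z axis up along the rod.
- tube_a_cap (a point): Centre of the grey cap (20 mm diameter, 18 mm high, standing on the rack's deck) of one capped white sample tube; leave it alone.
- tube_b_cap (a point): Centre of the cap of the other tube, the same; leave it alone.
- bottle_mid (a point): Centre of a closed yellow plastic jar, 60 mm in diameter, 110 mm high, standing on the bench beyond the gap between station and rack; leave it alone.
- mouse_mid (a point): Centre of a grey and black computer mouse, 105 x 60 x 30 mm, on its blue mat on the bench; leave it alone.

How it is judged:
On the way, in this order (a step that is already met when the one before it is completed fails the run):
1. the guide hole stands over the cup and the knob is turned tight (horizontal distance between guide_hole and cup_rim below 0.006 m and value of joint knob above 1.2 rad), for 0.2 s.
2. the probe is out of the rack with its tip above the guide hole (horizontal distance between probe_tip and guide_hole below 0.012 m and z of probe_tip in the frame of guide_hole above 0.002 m), for 0.05 s.
At the end, for the whole second after the job is handed in: Hole within 6 mm of the cup's axis, knob at 1.2 rad or more; probe gripped, still (20 mm/s), upright to 0.08 rad, rod within 3.5 mm of the hole's axis at mid-length and 5.5 mm at the tip, tip 12 to 45 mm below the rim, touching neither carriage nor cup (all of step 1 and horizontal distance between rod_mid and guide_hole below 0.0035 m and horizontal distance between probe_tip and guide_hole below 0.0055 m and angle between probe's own z axis and vertical below 0.08 rad and z of probe_tip in the frame of cup_rim between -0.045 and -0.012 m and contact force between the fingers and probe above 1 N and contact force between probe and carriage below 0.3 N and contact force between probe and cup below 0.3 N and linear speed of probe below 0.02 m/s); the arm keeps its last pose, push and grip.
It fails at once if the probe touches the carriage (bore, plate or knob) (contact force between probe and carriage above 0.5 N).
It fails at once if the probe touches the cup (contact force between probe and cup above 0.5 N).
It fails at once if a capped tube is disturbed (distance of any of tube_a_cap, tube_b_cap from where it was at the start of the episode above 0.02 m).
It fails at once if the bottle or the mouse is pushed away (distance of any of bottle_mid, mouse_mid from where it was at the start of the episode above 0.02 m).
It also fails if it takes over 61 s, if anything falls off the work surface, if the arm or the gripper's body presses on something with over 40 N, if the wrist force passes 120 N, or if a joint passes its speed limit or range.

## Working session

There is one attempt and no reset: what is moved stays moved. The work goes in short steps, Python scripts to look and compute and a tool call to move; the robot and the scene stay as the last step left them, time stands still between calls to the robot, and variables do not carry over. Pictures are saved under pics/ and viewed, at most 10 in all, crops included, and the job is handed in when it is done.

Besides the shell and the picture viewer there is one more tool, called after ">>>" by a JSON object that holds its "api" and its "payload". play_rows: Moves the arm, as the interface text tells. Shift numbers are shares of 0.1 m and turn numbers shares of 90 degrees, none past 1 either way. Its arguments: {"type":"object","properties":{"increments":{"type":"array"},"squeeze":{"type":"number"}},"required":["increments"]}

```bash
mkdir -p pics; ls; cat > h.py <<'E'
import numpy as np, cv2
from scipy.spatial.transform import Rotation as Ro
from bench import ctrl
def K(c):
    f=192/np.tan(np.radians(c['vertical_fov'])/2); return np.array([[f,0,c['cx']],[0,f,c['cy']],[0,0,1.]])
def shot(n,fn):
    s=ctrl.get_state(); im=ctrl.get_image(n); cv2.imwrite('pics/'+fn,cv2.cvtColor(im,cv2.COLOR_RGB2BGR)); return s,im
def cam(n,s=None):
    c=ctrl.get_calibration(n)
    if 'R' in c: R,t=np.array(c['R']),np.array(c['t'])
    else:
        T=np.eye(4);T[:3,:3]=Ro.from_rotvec(s['tool_rot']).as_matrix();T[:3,3]=s['position']
        M=np.linalg.inv(T@np.array(c['T_tool_cam']));R,t=M[:3,:3],M[:3,3]
    return K(c),np.array(c['dist_coeffs'],float),R,t
def proj(C,X):
    k,d,R,t=C; return cv2.projectPoints(np.atleast_2d(np.array(X,float)),cv2.Rodrigues(R)[0],t,k,d)[0][:,0]
def back(C,px,z):
    k,d,R,t=C; u=cv2.undistortPoints(np.array(px,float).reshape(-1,1,2),k,d)[:,0]
    r=np.c_[u,np.ones(len(u))]@R; o=-R.T@t; z=np.broadcast_to(z,len(u))
    return o+r*((z-o[2])/r[:,2])[:,None]
E
python3 - <<'E'
from h import *
for n in ('scene','side','wrist'):
    s,_=shot(n,n+'0.png'); k,d,R,t=cam(n,s); print(n,k[0,0],d,(-R.T@t).round(3))
print(s)
a=[cv2.imread(f'pics/{n}0.png') for n in('scene','side')]
E
```

```text
pics
scene 404.24019496596804 [-0.07646043  0.          0.          0.          0.        ] [1.257 0.043 1.177]
side 404.37498340800863 [0.00546168 0.         0.         0.         0.        ] [0.138 0.503 0.865]
wrist 293.7141818261305 [-0.02930143  0.          0.          0.          0.        ] [ 0.221 -0.617  0.383]
{'time': 0.1, 'joint_positions': array([ 1.36310092,  0.32174175, -0.07010049,  1.45156711,  0.02258641,
        1.37082687, -0.0568737 ]), 'qd': array([-9.64125401e-04, -7.31770580e-04, -6.28857807e-04, -1.72432495e-03,
        3.83160346e-04, -3.27690956e-06,  2.50928028e-03]), 'joint_torque': array([ 4.40413978e-04, -4.92568588e+01, -4.05253004e-01, -3.13397491e+01,
       -6.41463278e-02,  3.94744158e-02,  1.10267974e-04]), 'position': array([ 0.14287344, -0.63370268,  0.29126846]), 'tool_rot': array([-3.12055834e+00, -3.47593826e-01,  4.25640796e-04]), 'ft_force': array([-0.14716012, -0.06166541,  0.60479368]), 'torque': array([ 0.03257276, -0.01778288, -0.007747  ]), 'grip_force': 0.0, 'grip_width': 1.0002295168329816}
```

View pics/scene0.png

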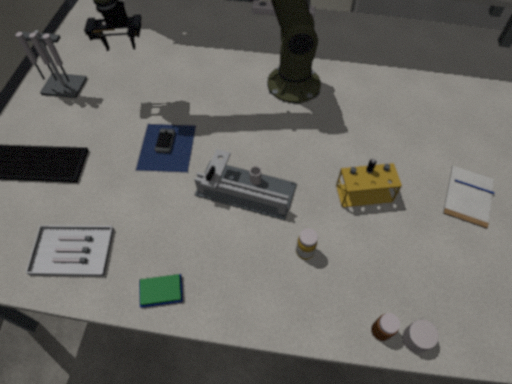

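View pics/side0.png

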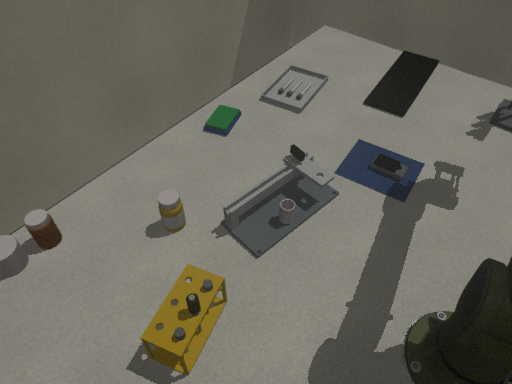

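The scene view shows the carriage and knob near (211,173), the cup near (256,173) and the probe head near (371,166). In the side view the knob is at (297,152), the cup rim at (287,204) and the probe head at (193,302). I'll enlarge these areas next.

```bash
python3 - <<'E'
import cv2,numpy as np
a=cv2.imread('pics/scene0.png');b=cv2.imread('pics/side0.png')
def c(im,x,y,w,h,s): return cv2.resize(im[y:y+h,x:x+w],None,fx=s,fy=s,interpolation=cv2.INTER_CUBIC)
W=np.zeros((600,800,3),np.uint8)
def put(x,y,p): W[y:y+p.shape[0],x:x+p.shape[1]]=p
put(0,0,c(a,185,145,120,75,4)); put(480,0,c(a,330,150,80,65,4))
put(0,300,c(b,215,140,125,75,4)); put(500,300,c(b,140,260,100,100,3))
W=cv2.convertScaleAbs(W,alpha=1.5)
cv2.imwrite('pics/z.png',W)
E
```

```text
(no output)
```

View pics/z.png

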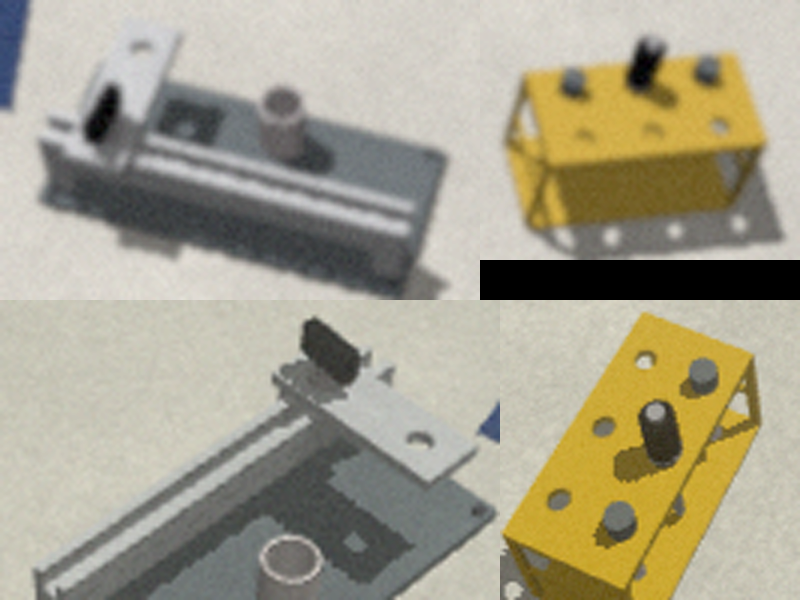

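The crops give the hole, knob, cup rim, probe head and caps clearly in both views.

```bash
python3 - <<'E'
from h import *
A=cam('scene');B=cam('side')
P={'hole':((220.3,156.5),(320,174.8),.097),'knob':((210.8,173.3),(297.5,152.5),.12),'cup':((255.8,170.8),(287.8,205),.072),
'probe':((373.5,160.8),(192,296.7),.155),'capL':((353.3,169.5),(208,283.3),.123),'capR':((387.3,166.3),(180,332.3),.123)}
r={}
for n,(a,b,z) in P.items():
    p,q=back(A,[a],z)[0],back(B,[b],z)[0]; r[n]=(p+q)/2; print(n,p.round(4),q.round(4))
for u,v in(('hole','knob'),('capL','capR')):
    d=(r[u]-r[v])[:2];print(u,v,np.hypot(*d),np.degrees(np.arctan2(d[1],d[0])))
d=(r['cup']-r['hole'])[:2];print('slide',np.hypot(*d),np.degrees(np.arctan2(d[1],d[0])))
s=ctrl.get_state();print(Ro.from_rotvec(s['tool_rot']).as_matrix().round(4))
print(ctrl.get_calibration('wrist')['T_tool_cam'])
E
```

```text
hole [ 0.4854 -0.2001  0.097 ] [ 0.4829 -0.2021  0.097 ]
knob [ 0.5709 -0.2115  0.12  ] [ 0.5677 -0.2158  0.12  ]
cup [ 0.5078 -0.0776  0.072 ] [ 0.4997 -0.0796  0.072 ]
probe [0.471  0.2908 0.155 ] [0.4707 0.2851 0.155 ]
capL [0.4908 0.234  0.123 ] [0.4813 0.2333 0.123 ]
capR [0.4615 0.3429 0.123 ] [0.4514 0.3417 0.123 ]
hole knob 0.08612183337601774 171.62178187216367
capL capR 0.1126426313564206 -74.74747818486726
slide 0.12408151534398948 80.90566569557664
[[ 9.755e-01  2.200e-01 -4.000e-04]
 [ 2.200e-01 -9.755e-01  1.400e-03]
 [-1.000e-04 -1.500e-03 -1.000e+00]]
[[ 1.63746585e-03 -9.56038344e-01 -2.93237110e-01  8.03095044e-02]
 [ 9.99998277e-01  1.30890460e-03  1.31668208e-03  4.69440267e-04]
 [-8.74979153e-04 -2.93238761e-01  9.56038840e-01 -9.20426462e-02]
 [ 0.00000000e+00  0.00000000e+00  0.00000000e+00  1.00000000e+00]]
```

>>> {"api": "play_rows", "payload": {"increments": [[[0.5,-0.33,0,0,0,0,1],[0.99,-0.66,0,0,0,0,1],[0.99,-0.66,0,0,0,0,1]]], "squeeze": 30}}

```text
time: 0.45
position: [0.2299, -0.5439, 0.2921]
tool_rot: [-3.119, -0.358, -0.004]
ft_force: [1.2, 0.3, 0.7]
grip_width: 1.001
grip_force: 0.0
```

>>> {"api": "play_rows", "payload": {"increments": [[[0.5,-0.33,0,0,0,0,1],[0.99,-0.66,0,0,0,0,1],[0.99,-0.66,0,0,0,0,1]]]}}

```text
time: 0.75
position: [0.3116, -0.4571, 0.2923]
tool_rot: [-3.119, -0.359, -0.003]
ft_force: [0.5, 0.2, 0.2]
grip_width: 0.998
grip_force: 0.0
```

>>> {"api": "play_rows", "payload": {"increments": [[[0.5,-0.33,0,0,0,0,1],[0.99,-0.66,0,0,0,0,1],[0.99,-0.66,0,0,0,0,1]]]}}

```text
time: 1.05
position: [0.3931, -0.3705, 0.2923]
tool_rot: [-3.119, -0.359, -0.003]
ft_force: [-0.0, 0.2, -0.2]
grip_width: 1.001
grip_force: 0.0
```

>>> {"api": "play_rows", "payload": {"increments": [[[0.5,-0.33,0,0,0,0,1],[0.99,-0.66,0,0,0,0,1],[0.99,-0.66,0,0,0,0,1]]]}}

```text
time: 1.35
position: [0.4747, -0.2839, 0.2923]
tool_rot: [-3.119, -0.359, -0.003]
ft_force: [0.8, 1.0, 0.2]
grip_width: 0.996
grip_force: 0.0
```

>>> {"api": "play_rows", "payload": {"increments": [[[0.4,-0.3,0,0,0,0.1,1],[0.8,-0.6,0,0,0,0.2,1],[0.99,-0.66,0,0,0,0.25,1],[0.99,-0.66,0,0,0,0.25,1],[0.99,-0.66,0,0,0,0.25,1]]]}}

```text
time: 1.85
position: [0.5532, -0.2029, 0.2917]
tool_rot: [3.13, -0.264, -0.002]
ft_force: [-0.6, -0.8, -0.8]
grip_width: 1.002
grip_force: 0.0
```

```bash
python3 - <<'E'
from h import *
import json
s,im=shot('wrist','w1.png'); print(s['time'],s['position'],Ro.from_rotvec(s['tool_rot']).as_matrix().round(3),abs(s['qd']).max())
np.savez('w1.npz',position=s['position'],tool_rot=s['tool_rot'])
cv2.imwrite('pics/w1z.png',cv2.resize(cv2.imread('pics/w1.png'),(800,600),interpolation=cv2.INTER_CUBIC))
E
```

```text
1.85 [ 0.55320486 -0.20290115  0.29169466] [[ 0.986 -0.167 -0.001]
 [-0.167 -0.986  0.   ]
 [-0.001  0.    -1.   ]] 0.029745417204753544
```

View pics/w1z.png

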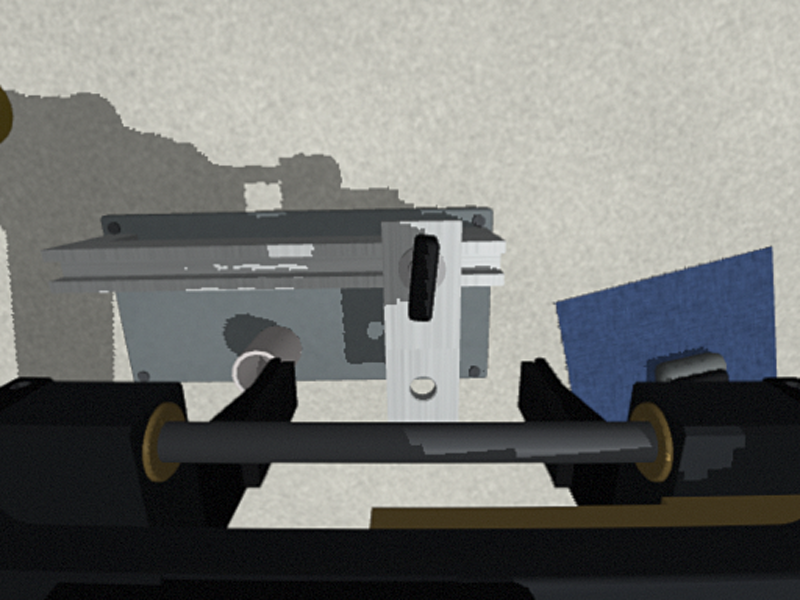

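The wrist view shows the bar knob from (427,237) to (421,320) in the 1.56x picture, the hole at (423,387) and the cup rim centre near (256,371), partly behind a finger.

```bash
python3 - <<'E'
from h import *
s=np.load('w1.npz');C=cam('wrist',s)
k=800/512
px=np.array([(427,236),(421,320),(423,387),(255.5,371.5),(412,387-0),(435,387),(383,223),(461,223),(386,420),(457,420)])/k
z=[.107,.134,.097,.072,.097,.097,.097,.097,.097,.097]
p=back(C,px,z);print(p.round(4))
d=p[0]-p[1];print('bar',np.hypot(*d[:2]),np.degrees(np.arctan2(d[1],d[0])),'centre',(p[0]+p[1])/2)
c=(p[0]+p[1])/2
print('hole-knob',np.hypot(*(c-p[2])[:2]),np.degrees(np.arctan2(*(c-p[2])[[1,0]])))
for i in(6,7):
  d=p[i]-p[i+2];print(np.degrees(np.arctan2(d[1],d[0])))
for yaw in(-9,-9.5,-8.5):
  u=np.array([-np.sin(np.radians(yaw)),np.cos(np.radians(yaw))]);print(u@(p[3]-p[2])[:2], (p[3]-p[2])[:2]@[u[1],-u[0]])
E
```

```text
[[ 0.5909 -0.2225  0.107 ]
 [ 0.5479 -0.2112  0.134 ]
 [ 0.4868 -0.204   0.097 ]
 [ 0.5073 -0.0818  0.072 ]
 [ 0.4881 -0.1965  0.097 ]
 [ 0.4855 -0.2122  0.097 ]
 [ 0.6018 -0.1971  0.097 ]
 [ 0.5938 -0.2447  0.097 ]
 [ 0.4656 -0.1742  0.097 ]
 [ 0.4572 -0.2238  0.097 ]]
bar 0.04443904834227633 -14.754376291994712 centre [ 0.56938772 -0.21683917  0.1205    ]
hole-knob 0.08353266741400257 -8.824713031974877
-9.544648739527997
-8.716432833846387
0.1239178835907003 0.0010856172157330743
0.12392263885456951 4.2020687184007866e-06
0.12390369150022804 0.002166949688793624
```

>>> {"api": "play_rows", "payload": {"increments": [[[0.1,0.06,0.35,0,0,0.055,1],[0.19,0.11,0.7,0,0,0.055,1],[0.19,0.11,0.7,0,0,0.055,1],[0.19,0.11,0.7,0,0,0.055,1]]]}}

```text
time: 2.3
position: [0.5689, -0.2186, 0.2221]
tool_rot: [-3.115, 0.406, 0.003]
ft_force: [0.3, 0.5, 0.3]
grip_width: 1.001
grip_force: 0.0
```

```bash
cat >> h.py <<'E'
def togo(x,y,z,yaw,s=None):
    "shift/turn in tool units to a TCP pose, tool down, tool x at yaw deg"
    s=s or ctrl.get_state(); R=Ro.from_rotvec(s['tool_rot'])
    T=Ro.from_euler('z',yaw,degrees=True)*Ro.from_euler('x',180,degrees=True)
    print('t',s['time'],'pos',s['position'].round(4),'yaw',np.degrees(np.arctan2(*R.as_matrix()[[1,0],0])).round(2),'qd',abs(s['qd']).max().round(3))
    print('row',(R.inv().apply(np.array([x,y,z])-s['position'])/.1).round(4),((R.inv()*T).as_rotvec(degrees=True)/90).round(4))
E
python3 - <<'E'
from h import *
togo(.570,-.217,.174,-14.6)
E
```

```text
t 2.3 pos [ 0.5689 -0.2186  0.2221] yaw -14.84 qd 0.036
row [ 0.0073 -0.0187  0.4809] [ 0.0001  0.0012 -0.0027]
```

>>> {"api": "play_rows", "payload": {"increments": [[[0,-0.02,0.3,0,0,0,1],[0.01,-0.02,0.48,0,0,0,1],[0.01,-0.02,0.48,0,0,0,0.0],[0.01,-0.02,0.48,0,0,0,-1],[0.01,-0.02,0.48,0,0,0,-1],[0.01,-0.02,0.48,0,0,0,-1],[0.01,-0.02,0.48,0,0,0,-1]]]}}

```text
time: 3.0
position: [0.572, -0.2159, 0.1754]
tool_rot: [3.115, -0.403, 0.003]
ft_force: [-0.2, 0.4, -0.5]
grip_width: 0.631
grip_force: 0.0
```

```bash
python3 - <<'E'
from h import *
s=ctrl.get_state();print(s['grip_width'],s['grip_force'],s['ft_force'],s['torque'])
x,y=s['position'][:2];u=np.array([np.sin(np.radians(9.1)),np.cos(np.radians(9.1))])*.124
togo(x+u[0],y+u[1],s['position'][2],-14.6)
E
```

```text
0.6310886469014023 0.0 [-0.16843625  0.36557278 -0.49944917] [ 0.01987508  0.02870058 -0.00154789]
t 3.0 pos [ 0.572  -0.2159  0.1754] yaw -14.74 qd 0.006
row [-1.219e-01 -1.234e+00 -7.000e-04] [ 0.0003 -0.0011 -0.0016]
```

>>> {"api": "play_rows", "payload": {"increments": [[[0,0,0,0,0,0,-1],[0,0,0,0,0,0,-1],[0,0,0,0,0,0,-1],[0,0,0,0,0,0,-1],[0,0,0,0,0,0,-1],[0,0,0,0,0,0,-1],[0,0,0,0,0,0,-1]]]}}

```text
time: 3.7
position: [0.5716, -0.2156, 0.1742]
tool_rot: [-3.116, 0.403, 0.0]
ft_force: [-0.2, 0.7, 0.6]
grip_width: 0.173
grip_force: 30.0
```

```bash
python3 - <<'E'
from h import *
s=ctrl.get_state();print(s['grip_width'],s['grip_force'],s['ft_force'],s['torque'])
x,y=s['position'][:2];u=np.array([np.sin(np.radians(9.1)),np.cos(np.radians(9.1))])*.124
togo(x+u[0],y+u[1],s['position'][2],-14.6)
E
```

```text
0.17293229475573002 29.99994456768036 [-0.23851912  0.67169292  0.59711225] [ 0.06188607 -0.05801699  0.02099847]
t 3.7 pos [ 0.5716 -0.2156  0.1742] yaw -14.74 qd 0.002
row [-1.218e-01 -1.234e+00  1.000e-04] [-0.      0.0001 -0.0015]
```

>>> {"api": "play_rows", "payload": {"increments": [[[-0.02,-0.2,0,0,0,0,-1],[-0.04,-0.4,0,0,0,0,-1],[-0.06,-0.6,0,0,0,0,-1],[-0.06,-0.62,0,0,0,0,-1],[-0.06,-0.62,0,0,0,0,-1]]]}}

```text
time: 4.2
position: [0.5813, -0.1531, 0.1742]
tool_rot: [-3.115, 0.4, 0.002]
ft_force: [-2.7, 2.3, 2.0]
grip_width: 0.17
grip_force: 30.0
```

>>> {"api": "play_rows", "payload": {"increments": [[[-0.02,-0.2,0,0,0,0,-1],[-0.04,-0.4,0,0,0,0,-1],[-0.06,-0.6,0,0,0,0,-1],[-0.06,-0.615,0,0,0,0,-1],[-0.06,-0.615,0,0,0,0,-1],[-0.06,-0.615,0,0,0,0,-1]]]}}

```text
time: 4.8
position: [0.5904, -0.0944, 0.1741]
tool_rot: [3.115, -0.405, -0.004]
ft_force: [-4.4, 1.7, 4.0]
grip_width: 0.173
grip_force: 30.0
```

```bash
python3 - <<'E'
from h import *
s=ctrl.get_state();print(s['grip_width'],s['ft_force'],s['torque'],s['position'],s['time'])
for n in('scene','side','wrist'): shot(n,n+'2.png')
a=cv2.imread('pics/scene2.png');b=cv2.imread('pics/side2.png');w=cv2.imread('pics/wrist2.png')
c=lambda im,x,y,w,h,s: cv2.resize(im[y:y+h,x:x+w],None,fx=s,fy=s,interpolation=cv2.INTER_CUBIC)
W=np.zeros((600,800,3),np.uint8)
W[:300,:400]=c(a,215,130,80,60,5); W[:300,400:]=c(b,250,165,80,60,5)
W[300:,:400]=cv2.resize(w,(400,300))
W=cv2.convertScaleAbs(W,alpha=1.4);cv2.imwrite('pics/z2.png',W)
E
```

```text
0.173449031567912 [-4.39235289  1.66380755  4.03164059] [0.5374915  1.17994975 0.03191532] [ 0.59044299 -0.09437644  0.17409583] 4.8
```

View pics/z2.png

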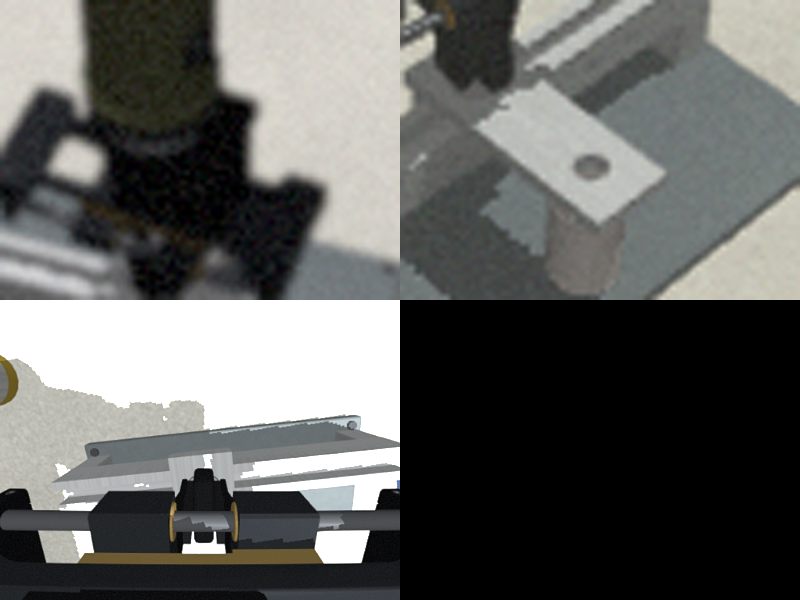

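The side view shows the carriage over the cup, with the hole at about (288.4,198.2) in the full image.

```bash
python3 - <<'E'
from h import *
B=cam('side');im=cv2.imread('pics/side2.png');g=im[190:208,276:302].astype(int).sum(2)//3;print(g)
h=back(B,[(288.4,198.2)],.097)[0];c=back(B,[(287.8,205)],.072)[0];h0=back(B,[(320,174.8)],.097)[0]
u=np.array([np.sin(np.radians(9.1)),np.cos(np.radians(9.1))]);print(h,c,u@(c-h)[:2],u@(h-h0)[:2])
# cup rim bright ring in initial image
g=cv2.imread('pics/side0.png')[196:214,276:300].astype(int).sum(2)//3;print(g)
E
```

```text
[[135 135 138 134 132 135 137 136 132 136 136 136 133 137 130 101  87  81
   84  83  82  84  83  83  83  86]
 [134 138 138 136 137 134 137 137 135 136 136 135 135 135 136 133 111  89
   84  87  85  87  83  84  83  86]
 [135 137 139 135 134 135 135 135 137 135 132 137 136 136 135 134 133 121
  101  83  85  82  84  82  84  83]
 [135 135 133 133 133 133 132 136 138 137 137 133 135 135 138 137 135 135
  130 103  88  81  86  86  85  84]
 [132 137 136 133 132 133 133 132 139 138 137 133 134 137 135 136 137 133
  137 132 110  88  85  82  84  85]
 [134 132 135 136 136 136 133 131 133 134 128 127 125 124 129 136 135 136
  137 133 137 121 102  85  83  87]
 [134 130 132 133 136 134 134 134 129 111  94  73  72  84 100 125 136 136
  138 136 137 136 130 101  88  80]
 [134 134 133 133 133 131 136 133 123  79  74  76  76  72  69  89 133 136
  136 136 136 137 137 132 110  90]
 [130 135 132 132 133 131 137 131 109  76  77  81  82  74  70  83 128 134
  134 134 136 138 135 137 134 124]
 [101 129 134 131 135 136 134 133 124  91  82  86  88  84  85 101 138 138
  135 136 134 137 139 137 137 136]
 [ 66  91 
[... 2099 characters left out ...]
76  73  68  66 108 101  78  73  73  73  73  74  71  69  69  73 107
  129  67  75  80  78  75]
 [ 81  77  72  69  59  72 110 109  93  80  78  73  75  74  74  82 102 127
   76  77  76  81  75  76]
 [ 77  79  72  65  62  64  68  91 123 110  96  88  90  99 103 128 115  74
   79  79  75  77  82  76]
 [ 80  76  77  62  59  63  67  65  72  88  95 116 109 110 106  70  74  77
   77  75  81  78  78  78]
 [ 76  75  77  62  59  64  70  70  70  71  72  74  71  74  75  76  76  77
   81  79  74  78  75  76]
 [ 79  76  73  65  60  64  67  68  72  70  69  71  75  72  73  73  77  78
   78  80  76  73  77  77]
 [ 79  78  73  58  62  64  66  68  72  74  73  71  76  75  73  74  76  78
   78  73  75  76  76  77]]
```

>>> {"api": "play_rows", "payload": {"increments": [[[0,-0.01,0,0,0,0,-1],[0,-0.01,0,0,0,0.08,-1],[0,-0.01,0,0,0,0.16,-1],[0,-0.01,0,0,0,0.24,-1],[0,-0.01,0,0,0,0.32,-1],[0,-0.01,0,0,0,0.4,-1],[0,-0.01,0,0,0,0.48,-1],[0,-0.01,0,0,0,0.48,-1]]], "squeeze": 45}}

```text
time: 5.75
position: [0.5898, -0.0954, 0.1741]
tool_rot: [2.741, -1.528, -0.004]
ft_force: [-6.9, 0.2, 5.3]
grip_width: 0.16
grip_force: 45.0
```

>>> {"api": "play_rows", "payload": {"increments": [[[0,0,0,0,0,0.08,-1],[0,0,0,0,0,0.16,-1],[0,0,0,0,0,0.24,-1],[0,0,0,0,0,0.32,-1],[0,0,0,0,0,0.37,-1],[0,0,0,0,0,0.37,-1],[0,0,0,0,0,0.37,-1]]]}}

```text
time: 6.45
position: [0.59, -0.0967, 0.1719]
tool_rot: [2.243, -2.19, -0.03]
ft_force: [-6.2, -1.7, -9.8]
grip_width: 0.177
grip_force: 45.0
```

```bash
python3 - <<'E'
from h import *
s=ctrl.get_state();print(s['grip_width'],s['ft_force'],s['torque'],s['joint_positions'].round(2))
togo(*s['position'],-90)
E
```

```text
0.17695527223032853 [-6.242957   -1.69886001 -9.81536701] [-0.02423929  1.6911709   0.1028912 ] [-0.65  0.45  0.97  1.74 -0.4   1.18 -2.68]
t 6.45 pos [ 0.59   -0.0967  0.1719] yaw -88.64 qd 2.164
row [0. 0. 0.] [0.0116 0.0055 0.0152]
```

>>> {"api": "play_rows", "payload": {"increments": [[[0,0,0,0,0,0,-1]]]}}

```text
time: 6.55
position: [0.59, -0.0966, 0.1712]
tool_rot: [2.241, -2.184, -0.023]
ft_force: [-10.6, 1.7, 35.1]
grip_width: 0.176
grip_force: 45.2
```

```bash
python3 - <<'E'
from h import *
s=ctrl.get_state();print(s['grip_width'],s['ft_force'],s['torque'],s['joint_positions'].round(3),s['qd'].round(3))
togo(*s['position'],-90)
E
```

```text
0.17556111585349357 [-10.62342051   1.66431501  35.10571312] [0.5168849  2.60971992 0.09182794] [-0.658  0.456  0.979  1.743 -0.402  1.182 -2.679] [ 0.127 -0.04  -0.162 -0.031  0.082  0.012 -0.001]
t 6.55 pos [ 0.59   -0.0966  0.1712] yaw -88.54 qd 0.162
row [0. 0. 0.] [0.0124 0.001  0.0163]
```

>>> {"api": "play_rows", "payload": {"increments": [[[0,0,0,0,0,0,0.2],[0,0,0,0,0,0,0.2],[0,0,0,0,0,0,0.2],[0,0,0,0,0,0,0.2],[0,0,0,0,0,0,0.2]]]}}

```text
time: 7.05
position: [0.5829, -0.0982, 0.1704]
tool_rot: [2.235, -2.182, -0.054]
ft_force: [-9.9, 0.9, 4.5]
grip_width: 0.533
grip_force: 0.0
```

```bash
python3 - <<'E'
from h import *
s=ctrl.get_state();print(s['grip_width'],s['ft_force'],s['torque'],s['joint_positions'].round(3),s['qd'].round(3))
togo(*s['position'],-90)
E
```

```text
0.5326244712175071 [-9.93989555  0.8713977   4.51664803] [0.22962885 0.85785011 0.00341044] [-0.643  0.449  0.966  1.747 -0.394  1.198 -2.678] [ 0.008  0.031 -0.034  0.013 -0.093 -0.378 -0.003]
t 7.05 pos [ 0.5829 -0.0982  0.1704] yaw -88.64 qd 0.378
row [0. 0. 0.] [0.0239 0.0074 0.0153]
```

>>> {"api": "play_rows", "payload": {"increments": [[[0,0,0,0,0,0,1],[0,0,0,0,0,0,1],[0,0,-0.2,0,0,0,1],[0,0,-0.5,0,0,0,1],[0,0,-0.8,0,0,0,1],[0,0,-1,0,0,0,1]]]}}

```text
time: 7.65
position: [0.5921, -0.0971, 0.2672]
tool_rot: [2.243, -2.184, -0.028]
ft_force: [0.4, -0.0, -1.5]
grip_width: 0.981
grip_force: 0.0
```

```bash
python3 - <<'E'
from h import *
s=ctrl.get_state();print(s['grip_width'],s['ft_force'],s['torque'],s['joint_positions'].round(3),s['qd'].round(3))
togo(*s['position'],-9)
E
```

```text
0.9812879358089568 [ 0.37357579 -0.01050523 -1.45545401] [ 0.1036124  -0.06839048 -0.02044092] [-0.772  0.422  1.15   1.632 -0.389  1.367 -2.68 ] [-0.192 -0.037  0.308 -0.245  0.017  0.372 -0.003]
t 7.65 pos [ 0.5921 -0.0971  0.2672] yaw -88.48 qd 0.372
row [0. 0. 0.] [ 0.0087  0.0115 -0.883 ]
```

>>> {"api": "play_rows", "payload": {"increments": [[[0,0,0,0,0,-0.09,1],[0,0,-0.1,0,0,-0.18,1],[0,0,-0.2,0,0,-0.27,1],[0,0,-0.3,0,0,-0.36,1],[0,0,-0.3,0,0,-0.45,1],[0,0,-0.3,0,0,-0.54,1],[0,0,-0.3,0,0,-0.63,1],[0,0,-0.3,0,0,-0.72,1]]]}}

```text
time: 8.45
position: [0.5923, -0.0971, 0.2951]
tool_rot: [-3.076, 0.636, 0.036]
ft_force: [-0.6, 0.2, -1.5]
grip_width: 1.001
grip_force: 0.0
```

```bash
python3 - <<'E'
from h import *
s=ctrl.get_state();print(s['joint_positions'].round(3))
togo(.60,-.09,.33,-9)
E
```

```text
[-0.629  0.313  0.925  1.588 -0.251  1.391 -1.654]
t 8.45 pos [ 0.5923 -0.0971  0.2951] yaw -23.36 qd 1.312
row [ 0.0344 -0.0937 -0.3499] [ 0.001   0.0146 -0.1595]
```

>>> {"api": "play_rows", "payload": {"increments": [[[-0.3,0.15,-0.15,0,0,-0.08,1],[-0.65,0.31,-0.35,0,0.014,-0.16,1],[-0.65,0.31,-0.35,0,0.014,-0.16,1],[-0.65,0.31,-0.35,0,0.014,-0.16,1],[-0.65,0.31,-0.35,0,0.014,-0.16,1]]]}}

```text
time: 8.95
position: [0.5214, -0.0977, 0.331]
tool_rot: [3.131, -0.253, -0.005]
ft_force: [-0.2, -0.0, -0.5]
grip_width: 0.998
grip_force: 0.0
```

```bash
python3 - <<'E'
from h import *
s,im=shot('wrist','w3.png');print(s['position'],s['joint_positions'].round(2),abs(s['qd']).max())
np.savez('w3.npz',position=s['position'],tool_rot=s['tool_rot'])
cv2.imwrite('pics/w3z.png',cv2.resize(cv2.imread('pics/w3.png')[60:360,56:456],(800,600),interpolation=cv2.INTER_CUBIC))
E
```

```text
[ 0.5214265  -0.09765867  0.33096137] [-0.75  0.05  0.92  1.71 -0.04  1.4  -1.55] 0.03890042899509883
```

View pics/w3z.png

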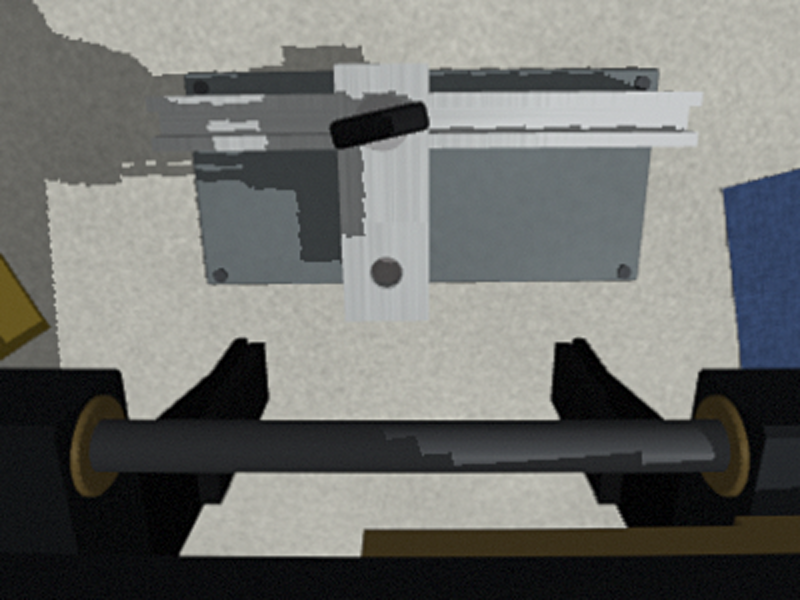

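The clamped knob runs from (331,137) to (428,113) in the crop, nearly along the rail. The hole is at (386,271).

```bash
python3 - <<'E'
from h import *
s=np.load('w3.npz');C=cam('wrist',s);f=lambda L:np.array(L)/2+[56,60]
# lower long edge of bar (silhouette: top edge z=.134), right and left lower corners
p=back(C,f([(335,147),(427,125)]),.134);d=p[1]-p[0];ang=np.degrees(np.arctan2(-d[0],-d[1]));
a=np.degrees(np.arctan2(d[1],d[0]));print(p.round(4),'edge dir',a,'knob rad',np.radians(-9.1-a),np.hypot(*d[:2]))
h=back(C,f([(386,271.5)]),.097)[0];print('hole',h)
e=back(C,f([(335,66),(346,318),(428,66),(428,320)]),.097);print([np.degrees(np.arctan2(*(e[i]-e[i+1])[[1,0]])) for i in(0,2)])
s1=np.load('w1.npz');print('cup w1',back(cam('wrist',s1),[np.array([255.5,371.5])/1.5625],.072))
E
```

```text
[[ 0.5814 -0.0723  0.134 ]
 [ 0.5845 -0.1177  0.134 ]] edge dir -86.05635336340619 knob rad 1.3431417465196505 0.04554677918306815
hole [ 0.50449474 -0.08266547  0.097     ]
[np.float64(-8.590734322571436), np.float64(-8.61750943033495)]
cup w1 [[ 0.50729635 -0.0818007   0.072     ]]
```

>>> {"api": "play_rows", "payload": {"increments": [[[-0.13,-0.45,-0.07,0,0,0,1],[-0.26,-0.89,-0.07,0,0,0,1],[-0.26,-0.89,-0.07,0,0,0,1]]]}}

```text
time: 9.3
position: [0.5095, 0.0025, 0.3367]
tool_rot: [3.132, -0.235, -0.011]
ft_force: [-0.7, 0.7, 0.0]
grip_width: 0.997
grip_force: 0.0
```

>>> {"api": "play_rows", "payload": {"increments": [[[-0.13,-0.45,-0.07,0,0,0,1],[-0.26,-0.89,-0.07,0,0,0,1],[-0.26,-0.89,-0.07,0,0,0,1]]]}}

```text
time: 9.6
position: [0.4973, 0.0944, 0.3436]
tool_rot: [3.132, -0.235, -0.011]
ft_force: [0.5, 0.4, -0.2]
grip_width: 1.004
grip_force: 0.0
```

>>> {"api": "play_rows", "payload": {"increments": [[[-0.13,-0.45,-0.07,0,0,0,1],[-0.26,-0.89,-0.07,0,0,0,1],[-0.26,-0.89,-0.07,0,0,0,1]]]}}

```text
time: 9.9
position: [0.4852, 0.1862, 0.3504]
tool_rot: [3.131, -0.235, -0.01]
ft_force: [0.4, 1.2, -1.0]
grip_width: 1.001
grip_force: 0.0
```

>>> {"api": "play_rows", "payload": {"increments": [[[-0.13,-0.45,-0.07,0,0,-0.08,1],[-0.26,-0.89,-0.07,0,0,-0.16,1],[-0.26,-0.89,-0.07,0,0,-0.24,1],[-0.26,-0.89,-0.07,0,0,-0.32,1],[-0.26,-0.89,-0.07,0,0,-0.4,1],[-0.26,-0.89,-0.07,0,0,-0.48,1],[-0.26,-0.89,-0.07,0,0,-0.56,1],[-0.26,-0.89,-0.07,0,0,-0.64,1]]]}}

```text
time: 10.7
position: [0.476, 0.2702, 0.3576]
tool_rot: [2.862, 1.294, -0.01]
ft_force: [-0.2, -0.6, 0.1]
grip_width: 0.997
grip_force: 0.0
```

>>> {"api": "play_rows", "payload": {"increments": [[[0,0,0,0,0,-0.08,1],[0,0,0,0,0,-0.16,1],[0,0,0,0,0,-0.24,1],[0,0,0,0,0,-0.32,1],[0,0,0,0,0,-0.4,1],[0,0,0,0,0,-0.48,1],[0,0,0,0,0,-0.56,1],[0,0,0,0,0,-0.62,1]]]}}

```text
time: 11.5
position: [0.476, 0.2702, 0.3576]
tool_rot: [-1.923, -2.481, 0.009]
ft_force: [-0.5, 0.2, 0.5]
grip_width: 1.0
grip_force: 0.0
```

```bash
python3 - <<'E'
from h import *
s=ctrl.get_state();print(s['joint_positions'].round(2));togo(.476,.269,.36,105.25)
E
```

```text
[-1.04  0.08  0.51  1.62 -0.04  1.46 -0.28]
t 11.5 pos [0.476  0.2702 0.3576] yaw 104.43 qd 0.913
row [-0.012  -0.0033 -0.0242] [-0.0041  0.0009 -0.0091]
```

>>> {"api": "play_rows", "payload": {"increments": [[[0,0,0,-0.004,0,-0.009,1],[0,0,0,-0.004,0,-0.009,1]]]}}

```text
time: 11.7
position: [0.4756, 0.2703, 0.3584]
tool_rot: [1.914, 2.49, 0.001]
ft_force: [-0.5, 0.3, 0.4]
grip_width: 1.0
grip_force: 0.0
```

```bash
python3 - <<'E'
from h import *
s,im=shot('wrist','w4.png');togo(.476,.269,.36,105.25,s)
np.savez('w4.npz',position=s['position'],tool_rot=s['tool_rot'])
cv2.imwrite('pics/w4z.png',cv2.convertScaleAbs(cv2.resize(cv2.imread('pics/w4.png')[30:330,56:456],(800,600),interpolation=cv2.INTER_CUBIC),alpha=1.6))
E
```

```text
t 11.7 pos [0.4756 0.2703 0.3584] yaw 104.88 qd 0.012
row [-0.0138  0.0006 -0.016 ] [ 0.0007  0.0002 -0.0041]
```

View pics/w4z.png

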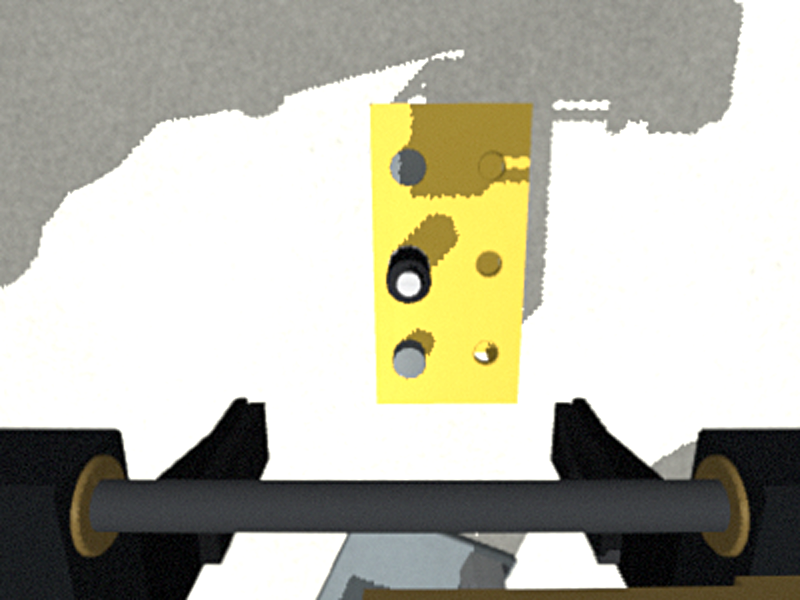

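The probe head's top is at (408,283) in the crop, with the caps at (408,165) and (409,361). The rack is aligned with the image, so the yaw is right.

```bash
python3 - <<'E'
from h import *
s=np.load('w4.npz');C=cam('wrist',s)
p=back(C,np.array([(408,282),(408,164),(409,361)])/2+[56,30],[.155,.123,.123]);print(p.round(4))
d=p[1]-p[2];print(np.hypot(*d[:2]),np.degrees(np.arctan2(d[1],d[0])),'probe from cap mid',(p[0]-(p[1]+p[2])/2).round(4))
togo(p[0][0],p[0][1],.19,105.2)
E
```

```text
[[0.4706 0.2864 0.155 ]
 [0.4557 0.3422 0.123 ]
 [0.4852 0.2339 0.123 ]]
0.11226571535819525 105.25424587050846 probe from cap mid [ 0.0001 -0.0016  0.032 ]
t 11.75 pos [0.4754 0.2704 0.3587] yaw 104.89 qd 0.012
row [ 0.1677 -0.0077  1.6872] [ 0.0009 -0.     -0.0034]
```

>>> {"api": "play_rows", "payload": {"increments": [[[0.17,-0.01,0.4,0,0,0,1],[0.17,-0.01,0.85,0,0,0,1],[0.17,-0.01,0.85,0,0,0,1],[0.17,-0.01,0.85,0,0,0,1]]]}}

```text
time: 12.15
position: [0.47, 0.2865, 0.275]
tool_rot: [1.913, 2.491, 0.003]
ft_force: [0.3, 0.4, 1.0]
grip_width: 0.997
grip_force: 0.0
```

```bash
python3 - <<'E'
from h import *
togo(.4705,.2868,.188,105.2)
E
```

```text
t 12.15 pos [0.47   0.2865 0.275 ] yaw 104.95 qd 0.058
row [0.0009 0.0037 0.8703] [ 0.0011 -0.0003 -0.0028]
```

>>> {"api": "play_rows", "payload": {"increments": [[[0,0,0.45,0,0,0,1],[0,0,0.87,0,0,0,1],[0,0,0.87,0,0,0,0],[0,0,0.87,0,0,0,-0.2],[0,0,0.87,0,0,0,-1],[0,0,0.87,0,0,0,-1],[0,0,0.87,0,0,0,-1],[0,0,0.87,0,0,0,-1]]], "squeeze": 25}}

```text
time: 12.95
position: [0.4704, 0.2874, 0.1889]
tool_rot: [1.912, 2.492, 0.008]
ft_force: [-0.2, -0.1, -0.2]
grip_width: 0.543
grip_force: 0.0
```

>>> {"api": "play_rows", "payload": {"increments": [[[0,0,0,0,0,0,-1],[0,0,0,0,0,0,-1],[0,0,0,0,0,0,-1],[0,0,0,0,0,0,-1],[0,0,0,0,0,0,-1]]]}}

```text
time: 13.45
position: [0.4701, 0.2872, 0.1878]
tool_rot: [1.912, 2.492, 0.005]
ft_force: [0.1, 0.1, -0.3]
grip_width: 0.267
grip_force: 25.0
```

>>> {"api": "play_rows", "payload": {"increments": [[[0,0,-0.2,0,0,0,-1],[0,0,-0.5,0,0,0,-1],[0,0,-0.8,0,0,0,-1],[0,0,-0.8,0,0,0,-1]]]}}

```text
time: 13.85
position: [0.4717, 0.2879, 0.272]
tool_rot: [1.911, 2.491, 0.016]
ft_force: [-0.5, -0.4, -0.6]
grip_width: 0.27
grip_force: 25.0
```

>>> {"api": "play_rows", "payload": {"increments": [[[0,0,-0.4,0,0,0,-1],[0,0,-0.8,0,0,0,-1],[0,0,-0.8,0,0,0,-1]]]}}

```text
time: 14.15
position: [0.4715, 0.2876, 0.3527]
tool_rot: [1.911, 2.491, 0.018]
ft_force: [0.9, 0.3, -0.9]
grip_width: 0.27
grip_force: 25.0
```

```bash
python3 - <<'E'
from h import *
togo(.504,-.082,.33,105)
E
```

```text
t 14.15 pos [0.4715 0.2876 0.3527] yaw 105.01 qd 0.089
row [-3.6554 -0.6456  0.2008] [ 0.0067 -0.0034  0.0001]
```

>>> {"api": "play_rows", "payload": {"increments": [[[-0.45,-0.08,0,0.007,-0.003,0,-1],[-0.9,-0.16,0,0.007,-0.003,0,-1],[-0.91,-0.16,0,0.007,-0.003,0,-1]]]}}

```text
time: 14.45
position: [0.4791, 0.187, 0.3469]
tool_rot: [-1.924, -2.482, 0.017]
ft_force: [1.2, 0.0, -1.0]
grip_width: 0.267
grip_force: 25.0
```

>>> {"api": "play_rows", "payload": {"increments": [[[-0.45,-0.08,0,0,0,0,-1],[-0.9,-0.16,0,0,0,0,-1],[-0.91,-0.16,0,0,0,0,-1]]]}}

```text
time: 14.75
position: [0.4865, 0.0951, 0.3474]
tool_rot: [-1.925, -2.481, 0.016]
ft_force: [-0.8, -0.4, -1.0]
grip_width: 0.27
grip_force: 25.0
```

>>> {"api": "play_rows", "payload": {"increments": [[[-0.45,-0.08,0,0,0,0,-1],[-0.9,-0.16,0,0,0,0,-1],[-0.91,-0.16,0,0,0,0,-1]]]}}

```text
time: 15.05
position: [0.494, 0.0031, 0.3479]
tool_rot: [-1.925, -2.481, 0.016]
ft_force: [0.6, 0.1, -1.2]
grip_width: 0.269
grip_force: 25.0
```

>>> {"api": "play_rows", "payload": {"increments": [[[-0.3,-0.05,0,0,0,0,-1],[-0.6,-0.1,0,0,0,0,-1],[-0.91,-0.16,0,0,0,0,-1],[-0.91,-0.16,0,0,0,0,-1],[-0.91,-0.16,0,0,0,0,-1]]]}}

```text
time: 15.55
position: [0.5019, -0.0817, 0.3481]
tool_rot: [-1.913, -2.488, 0.014]
ft_force: [0.1, 0.1, -1.7]
grip_width: 0.271
grip_force: 25.0
```

```bash
python3 - <<'E'
from h import *
togo(.504,-.082,.29,105)
print(ctrl.get_state()['joint_positions'].round(2))
E
```

```text
t 15.55 pos [ 0.5019 -0.0817  0.3481] yaw 104.89 qd 0.035
row [-0.0072  0.0249  0.5804] [-0.0059  0.0015 -0.0012]
[-0.74 -0.03  0.84  1.73  0.03  1.44  0.35]
```

>>> {"api": "play_rows", "payload": {"increments": [[[0,0.02,0.2,-0.006,0.0015,0,-1],[-0.01,0.025,0.45,-0.006,0.0015,0,-1],[-0.01,0.025,0.45,-0.006,0.0015,0,-1],[-0.01,0.025,0.45,-0.006,0.0015,0,-1]]]}}

```text
time: 15.95
position: [0.5044, -0.0807, 0.3037]
tool_rot: [1.91, 2.494, -0.0]
ft_force: [0.5, 0.2, -1.5]
grip_width: 0.269
grip_force: 25.0
```

```bash
python3 - <<'E'
from h import *
s=ctrl.get_state();togo(.504,-.082,.3,105)
np.savez('w5.npz',position=s['position'],tool_rot=s['tool_rot'])
for n in('scene','side','wrist'): shot(n,n+'5.png')
c=lambda im,x,y,w,h,s: cv2.resize(im[y:y+h,x:x+w],None,fx=s,fy=s,interpolation=cv2.INTER_CUBIC)
r=cv2.imread
W=np.zeros((600,800,3),np.uint8)
W[:300,:400]=c(r('pics/scene5.png'),215,125,80,60,5); W[:300,400:]=c(r('pics/side5.png'),250,155,80,60,5)
W[300:,:400]=cv2.resize(r('pics/wrist5.png'),(400,300)); W[300:,400:]=c(r('pics/wrist5.png'),206,160,100,75,4)
cv2.imwrite('pics/z5.png',cv2.convertScaleAbs(W,alpha=1.5))
E
```

```text
t 15.95 pos [ 0.5044 -0.0807  0.3037] yaw 105.1 qd 0.034
row [-0.0111 -0.0074  0.0371] [0.     0.0003 0.0012]
```

View pics/z5.png

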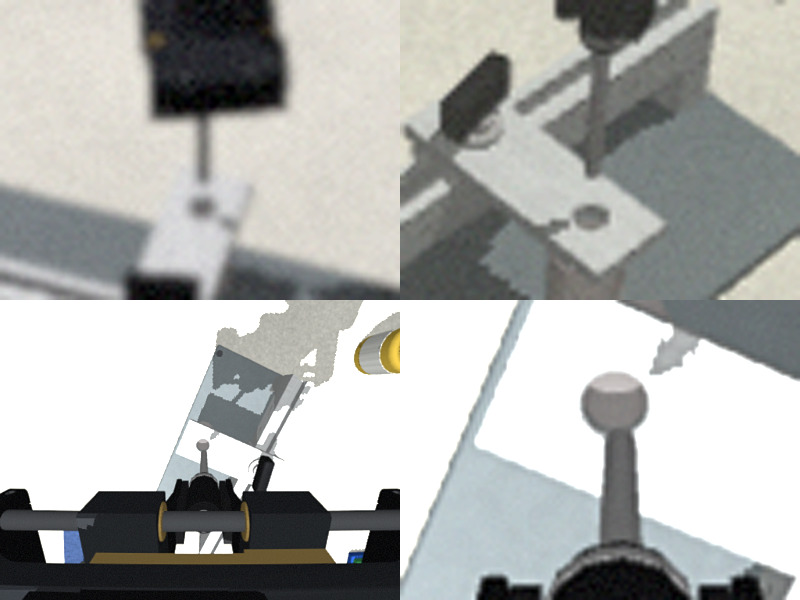

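All three views show the rod above the hole. The hole is near (255.6,166.4) in the scene view, (288.2,198.4) in the side view and (259.8,186.2) in the wrist view, and the tip is just beside it.

```bash
python3 - <<'E'
from h import *
P={'scene':((255.6,166.4),(255.7,161.2)),'side':((288.2,198.3),(288.8,190.0)),'wrist':((259.75,186.0),(261.5,192.5))}
s=np.load('w5.npz')
for n,(h,t) in P.items():
    C=cam(n,s);H=back(C,[h],.097)[0];T=back(C,[t],.1257)[0]
    # image-lateral direction sensitivity: pixel of the point straight above hole at tip height
    up=proj(C,[H+[0,0,.0287]])[0];print(n,H[:2].round(4),T[:2].round(4),'tip-hole mm',((T-H)[:2]*1e3).round(1),'pix err',(np.array(t)-up).round(2))
    J=np.array([proj(C,[H+[0,0,.0287]+d])[0]-up for d in np.eye(3)[:2]*.001]).T;print('px/mm\n',J.round(2))
print('tcp',s['position'],Ro.from_rotvec(s['tool_rot']).as_matrix()[:,2])
g=cv2.imread('pics/scene5.png').astype(int).sum(2)//3;print(g[150:170,249:263])
g=cv2.imread('pics/side5.png').astype(int).sum(2)//3;print(g[170:204,281:297])
g=cv2.imread('pics/wrist5.png').astype(int).sum(2)//3;print(g[176:204,249:273])
E
```

```text
scene [ 0.5076 -0.0782] [ 0.5074 -0.0777] tip-hole mm [-0.2  0.4] pix err [ 0.14 -0.04]
px/mm
 [[-0.05  0.31]
 [ 0.25  0.04]]
side [ 0.5006 -0.0801] [ 0.5019 -0.0818] tip-hole mm [ 1.4 -1.7] pix err [-0.06 -0.64]
px/mm
 [[-0.33 -0.23]
 [-0.18  0.23]]
wrist [ 0.5033 -0.081 ] [ 0.5047 -0.0793] tip-hole mm [1.3 1.7] pix err [ 1.82 -1.28]
px/mm
 [[ 1.01  0.27]
 [ 0.26 -0.97]]
tcp [ 0.50442252 -0.08073562  0.30371353] [ 1.37099625e-04 -4.34084972e-04 -9.99999896e-01]
[[139 143 142 141 128 103  78  90 124 143 144 149 145 145]
 [146 143 145 147 135 104  81  97 127 143 149 146 148 146]
 [146 146 144 144 134 107  83  95 124 144 148 149 145 148]
 [143 143 148 144 134 109  81  94 127 142 146 146 145 145]
 [146 144 145 144 134 107  80  92 126 143 150 145 144 147]
 [147 144 146 143 132 105  80  94 125 142 146 150 146 146]
 [147 147 147 146 132 107  78  95 124 140 148 146 146 147]
 [144 145 149 144 132 105  81  94 123 143 147 145 147 145]
 [143 144 141 143 132 105  77  95 126 140 146 146 146 145]
 [146 144 143 141 130 104  79  93 123 141 144 146 146 149]
 [146 144 144 143 132 109  84  97 126 136 1
[... 4955 characters left out ...]
25 226 225 225 228 233 198  78  57  64  67  69  67  60  70 158 230
  226 223 223 224 225 226]
 [227 227 225 225 225 227 232 198  78  57  65  67  69  65  62  67 149 229
  224 223 221 222 222 223]
 [228 229 227 226 226 226 230 197  75  57  64  67  68  66  60  70 151 229
  222 221 221 221 222 221]
 [226 226 227 228 227 228 232 200  75  57  65  68  70  68  62  69 152 230
  225 220 220 221 221 221]
 [225 225 224 225 227 229 234 196  77  56  66  70  69  68  63  70 154 231
  225 221 221 220 219 220]
 [225 226 225 224 224 228 231 167  68  60  66  67  67  68  63  70 153 234
  228 223 221 220 220 220]
 [223 224 224 225 225 228 231 157  66  62  65  68  69  65  61  60 126 233
  227 224 224 222 221 221]]
```

>>> {"api": "play_rows", "payload": {"increments": [[[0,-0.012,0,0,0,0,-1],[0,-0.012,0.1,0,0,0,-1],[0,-0.012,0.2,0,0,0,-1],[0,-0.012,0.2,0,0,0,-1],[0,-0.012,0.2,0,0,0,-1]]]}}

```text
time: 16.6
position: [0.5031, -0.0823, 0.2833]
tool_rot: [1.912, 2.492, -0.001]
ft_force: [0.4, 0.3, -0.2]
grip_width: 0.27
grip_force: 25.0
```

```bash
python3 - <<'E'
from h import *
togo(.5032,-.0808,.2213,105)
s,_=shot('side','side6.png');shot('scene','scene6.png');shot('wrist','wrist6.png')
g=cv2.imread('pics/wrist6.png').astype(int).sum(2)//3;print(g[180:212:2,245:277])
g=cv2.imread('pics/scene6.png').astype(int).sum(2)//3;print(g[152:172:2,249:263])
E
```

```text
t 16.6 pos [ 0.5031 -0.0823  0.2833] yaw 105.01 qd 0.015
row [0.0143 0.0049 0.6198] [0.     0.0004 0.0001]
[[229 228 229 228 229 228 229 229 229 227 227 227 226 226 228 230 231 234
  233 235 238 237 131 115 119 118 117 118 118 118 117 115]
 [229 226 226 225 226 226 227 228 228 230 232 231 207 165 158 142 139 141
  149 140 133 136 116 125 129 128 127 124 117 129 204 141]
 [233 233 231 229 228 227 227 228 229 201 154 134 133 129 130 130 132 131
  132 131 132 133 128 111 114 123 121 120 134 228 235 229]
 [227 227 228 229 230 231 233 235 184 111  84  90  95 112 124 135 136 131
  125 107  98  95  90  84  81 118 220 219 216 227 227 226]
 [233 232 231 228 228 228 232 182 100  79  85  88  86  88  87  87  88  87
   87  89  87  88  89  84  76 104 212 231 225 222 220 219]
 [231 231 231 230 232 235 237 157  75  80  87  88  89  88  89  93  90  90
   91  88  88  88  89  86  81 101 197 227 224 222 223 224]
 [231 231 231 232 231 233 236 156  83  76  88  89  87  84  70  73  69  76
   80  89  89  90  89  84  83 119 193 224 221 220 220 220]
 [227 226 228 228 230 231 234 201 123  73  75  85  75  66  67 
[... 1026 characters left out ...]
2 227 226 226 229 237 118  62  64  69  70  70  68
   64  57  96 239 230 225 224 224 223 225 224 225 224 223]]
[[ 68  71  74  73  63  45  51  74  95 110 113 113 112 115]
 [137 138 137 136 117  86  77 108 139 145 150 147 148 148]
 [145 145 148 141 122  88  79 109 137 145 147 147 145 148]
 [148 143 143 138 117  85  80 113 138 143 148 146 146 147]
 [146 144 144 138 116  87  77 109 136 145 142 144 145 146]
 [143 143 142 142 122  95  82 109 135 143 144 142 142 142]
 [143 144 144 134 113  85  74  93 117 136 146 144 144 139]
 [145 145 140 123  98  76  66  77  89 112 133 139 141 133]
 [143 142 142 138 121 108 100 103 105  95 101 110 116 124]
 [144 141 145 144 142 140 142 142 137 130 119 106  98 107]]
```

>>> {"api": "play_rows", "payload": {"increments": [[[0.011,0.006,0,0,0,0,-1],[0.011,0.006,0,0,0,0,-1],[0.011,0.006,0.04,0,0,0,-1],[0.011,0.006,0.04,0,0,0,-1],[0.011,0.006,0.04,0,0,0,-1]]]}}

```text
time: 17.25
position: [0.5036, -0.0811, 0.2797]
tool_rot: [1.912, 2.492, 0.0]
ft_force: [0.1, 0.1, -1.5]
grip_width: 0.267
grip_force: 25.0
```

```bash
python3 - <<'E'
from h import *
togo(.5034,-.0811,.2213,105)
togo(.5034,-.0811,.2213,105)
E
```

```text
t 17.25 pos [ 0.5036 -0.0811  0.2797] yaw 105.01 qd 0.004
row [ 0.0006 -0.0024  0.5836] [0.0005 0.0004 0.0001]
t 17.25 pos [ 0.5036 -0.0811  0.2797] yaw 105.01 qd 0.004
row [ 0.0006 -0.0024  0.5836] [0.0005 0.0004 0.0001]
```

>>> {"api": "play_rows", "payload": {"increments": [[[0,0,0.04,0,0,0,-1],[0,0,0.08,0,0,0,-1],[0,0,0.12,0,0,0,-1],[0,0,0.16,0,0,0,-1],[0,0,0.16,0,0,0,-1],[0,0,0.16,0,0,0,-1]]]}}

```text
time: 17.85
position: [0.5037, -0.0811, 0.2637]
tool_rot: [1.911, 2.492, 0.0]
ft_force: [0.5, -1.1, -0.2]
grip_width: 0.272
grip_force: 25.0
```

```bash
python3 - <<'E'
from h import *
togo(.5034,-.0811,.2213,105)
shot('side','side7.png');shot('scene','scene7.png');shot('wrist','wrist7.png')
c=lambda im,x,y,w,h,s: cv2.resize(im[y:y+h,x:x+w],None,fx=s,fy=s,interpolation=cv2.INTER_CUBIC)
r=lambda n:cv2.imread(f'pics/{n}7.png')
W=np.zeros((600,800,3),np.uint8)
W[:300,:400]=c(r('scene'),235,145,40,30,10); W[:300,400:]=c(r('side'),268,180,40,30,10)
W[300:,:400]=c(r('wrist'),211,165,100,75,4); 
cv2.imwrite('pics/z7.png',cv2.convertScaleAbs(W,alpha=1.3))
E
```

```text
t 17.85 pos [ 0.5037 -0.0811  0.2637] yaw 105.01 qd 0.007
row [ 0.0009 -0.0032  0.4241] [0.0006 0.0005 0.0002]
```

View pics/z7.png

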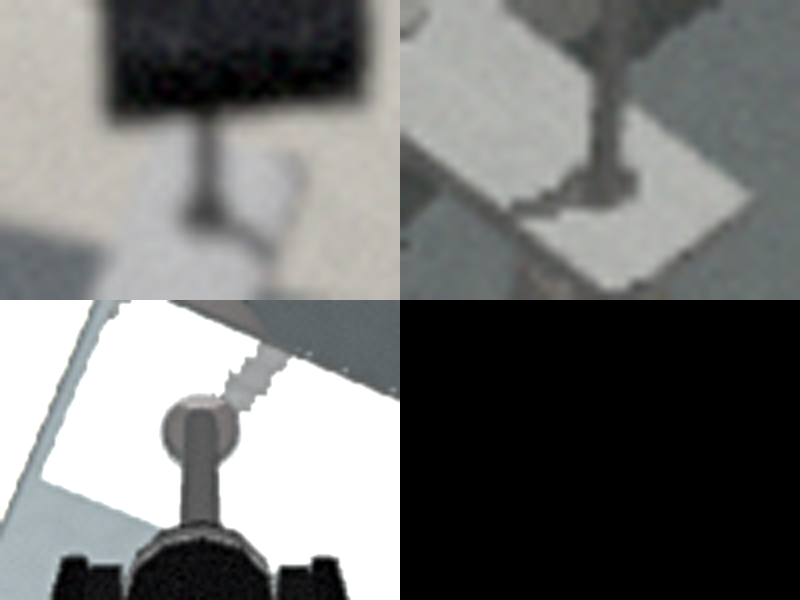

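The rod is in the hole: rod/hole centres are 200/201 in the wrist view, 207/205 in the scene view and 608/607 in the side view (crop pixels). It is centred, so I'll lower it the rest of the way.

>>> {"api": "play_rows", "payload": {"increments": [[[0,-0.002,0.06,0,0,0,-1],[0,-0.002,0.12,0,0,0,-1],[0,-0.002,0.18,0,0,0,-1],[0,-0.002,0.22,0,0,0,-1],[0,-0.002,0.22,0,0,0,-1]]]}}

```text
time: 18.5
position: [0.5031, -0.0811, 0.241]
tool_rot: [1.912, 2.492, -0.001]
ft_force: [-1.2, -0.2, -1.4]
grip_width: 0.269
grip_force: 25.0
```

>>> {"api": "play_rows", "payload": {"increments": [[[0,0,0.06,0,0,0,-1],[0,0,0.12,0,0,0,-1],[0,0,0.18,0,0,0,-1],[0,0,0.2,0,0,0,-1],[0,0,0.2,0,0,0,-1],[0,0,0.2,0,0,0,-1],[0,0,0.2,0,0,0,-1]]]}}

```text
time: 19.2
position: [0.5038, -0.0811, 0.2221]
tool_rot: [1.911, 2.491, 0.001]
ft_force: [0.6, -0.2, -0.6]
grip_width: 0.269
grip_force: 25.0
```

```bash
python3 - <<'E'
from h import *
togo(.5034,-.0811,.2213,105)
s,_=shot('side','side8.png');shot('scene','scene8.png');shot('wrist','wrist8.png');print(s['ft_force'])
c=lambda im,x,y,w,h,s: cv2.resize(im[y:y+h,x:x+w],None,fx=s,fy=s,interpolation=cv2.INTER_CUBIC)
r=lambda n:cv2.imread(f'pics/{n}8.png')
W=np.zeros((600,800,3),np.uint8)
W[:300,:400]=c(r('scene'),235,145,40,30,10); W[:300,400:]=c(r('side'),268,180,40,30,10)
W[300:,:400]=c(r('wrist'),211,165,100,75,4);W[300:,400:]=c(r('side'),250,145,100,75,4)
cv2.imwrite('pics/z8.png',cv2.convertScaleAbs(W,alpha=1.5))
E
```

```text
t 19.2 pos [ 0.5038 -0.0811  0.2221] yaw 105.02 qd 0.003
row [ 0.0015 -0.0037  0.0081] [0.0011 0.0005 0.0002]
[ 0.55426247 -0.19648132 -0.58621698]
```

View pics/z8.png

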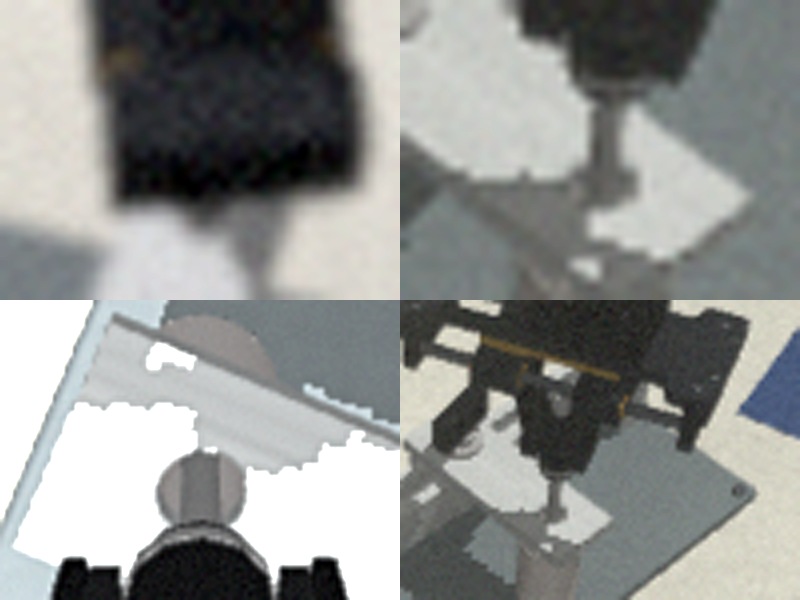

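The rod stands centred in the hole (wrist crop: rod centre 200, hole centre 201). The tip is at about 44 mm height, half-way down the cup, and the wrist force is near zero. I'll hand the job in.

```bash
python3 -c "
from bench import ctrl
print(ctrl.close_job())"
```

```text
the job is handed in; nothing more can be done
None
```

I handed the job in at about 19 s. By my camera measurements, the carriage is clamped over the cup with the knob at about 1.34 rad. The probe is held upright and centred in the guide hole, with its tip about half-way down the cup. No verdict came back.

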